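# Clear the dry case and crack its stuck lid

### The job

Somebody left two bolts and a latch bracket on the lid of the grey dry case: with the lid still shut, sort them into the parts bins, the bolts into the bin that has bolts in it and the latch into the one that has latches. Then take the lid by its bar handle, pull until the stuck rubber seal lets go, and let the case breathe: finish holding the lid by the handle, steady, about 3 cm open at its front edge, without ever throwing it wide open (more than about 7 cm). Do not let go at the end, and leave the other things on the bench where they are.

Things in the scene. Friction and masses are not known exactly. Their poses are not given: they have to be found in the camera images.
- dry_case: grey painted metal dry case with a hinged lid, fixed, 180 mm deep (x) x 150 mm wide (y); its two front draw latches hang open. Origin: centre of the underside, on the bench; its front is -x, towards the robot. The flat top of the shut lid is at z = 93 mm, 188 x 158 mm; three parts lie on it behind the handle, at least 35 mm from each other.
- case_lid (a joint): lid angle about its rear (+x) hinge, rad: 0 shut, grows as the front edge, 190 mm from the hinge, rises (0.16 is 3 cm open). The seal sticks: the upward pull at the handle peaks at 14 to 20 N within the first 3 mm; the seal's bead slips free by 10 mm (0.06 rad). Beyond, the lid swings freely, weighs 2 to 4 N there, and falls back onto the seal or shut if let go.
- lid_handle (a point): middle of the steel bar handle on the lid: round bar 12 mm diameter, 92 mm long along the case's y, on a post at each end, its axis 32 mm above the lid's top. With the lid shut it is at x = -68, y = 0, z = 125 mm in the case's frame. It moves with the lid; the round bar may turn between the fingers.
- lid_hinge (a point): point on the lid's hinge axis (along the case's y): x = 96, y = 0, z = 83 mm in the case's frame. With the lid shut, the handle's middle is 164 mm in front of it and 42 mm above it.
- bolt_1: M12 hex bolt, bare steel, 50 mm long, shank 12 mm diameter, head 21 mm across and 8 mm high, standing upright on its head on the case's lid. Origin: centre of the underside of the head; z runs along the shank to its tip at z = 50 mm.
- bolt_2: M12 hex bolt, bare steel, 50 mm long, shank 12 mm diameter, head 21 mm across and 8 mm high, standing upright on its head on the case's lid. Origin: centre of the underside of the head; z runs along the shank to its tip at z = 50 mm.
- latch_1: stamped zinc-plated latch bracket 29 x 49 x 13 mm, lying flat on the case's lid. Origin: centre of its underside. Flat part up to 4 mm high, with prongs along +y and -y to 25 mm. Two upright ears, 13 mm high, at x = -14 to -4 mm, outer faces at y = -13 and +13 mm: pinch the ears from above along y at x = -9 mm, fingertips just above the flat part.
- bolt_bin: grey plastic parts bin, fixed, 120 mm deep (x) x 100 mm wide (y), walls 3 mm; back and sides 60 mm high, front wall (at -x) 36 mm. Origin: centre of the underside; inner floor at z = 3 mm. Two bolts lie fixed in its rear half (x > 5 mm, up to 25 mm high): bolts belong here.
- latch_bin: grey plastic parts bin, fixed, 120 mm deep (x) x 100 mm wide (y), walls 3 mm; back and sides 60 mm high, front wall (at -x) 36 mm. Origin: centre of the underside; inner floor at z = 3 mm. Two latch brackets lie fixed in its rear half (x > 0, up to 16 mm high): latches belong here.
- gauge_block: ground steel block 30 x 40 x 50 mm standing on the bench; bystander. Origin: centre of its underside.
- hex_key: black hex key 82 x 31 x 6 mm lying on the bench; bystander. Origin: centre of its underside.
- spring_carton: small brown carton 51 x 70 x 45 mm on the bench between the open green tin and the red-handled clamp; bystander. Origin: centre of its underside.

How it is judged:
By the outcome, as a careful person would: the job done as asked, in the order asked, and still so for the second after the job is handed in, while the arm keeps its last pose, push and grip.
It also fails if it takes over 72 s, if anything falls off the work surface, if the arm or the gripper's body presses on something with over 40 N, if the wrist force passes 120 N, or if a joint passes its speed limit or range.

### The arm

A 6-joint arm with a two-finger parallel gripper is mounted at the origin on a cart in front of the work surface, level with it; the furniture and walls round the work are solid. World frame = base frame: x ahead of the robot, y to its left, z up, the work surface at z = 0. Lengths are in m, angles in degrees, forces in N, time in s.
With the tool pointing down it reaches from about 0.325 to 0.85 m from the base axis. Payload 15.5 kg.
Tool frame: the origin (TCP) lies between the finger pads, 19 mm behind the fingertips; this is the grasp point; z points along the fingers, y is the line along which they close (so a half turn about z gives the same grasp; the last joint's range is limited). The gripper opens to 91 mm and grips with 3 to 60 N. Pads are 32 mm wide; open, the fingers measure 118 mm over their backs; the gripper's body (76 mm by 178 mm) begins 60 mm behind the grasp point.
Start: joints at [-82.248, 28.281, 77.091, -0, 74.628, -5.472], TCP at [0.143, -0.608, 0.233] pointing down, gripper open.
Joint ranges: [-166.48, 166.48], [-47.26, 123.95], [12.59, 153.08], [-70.14, 250.14], [6.76, 159.57], [-176.63, 176.63]. Speed limits (degrees/s): [108.29, 108.29, 147.25, 172.46, 172.46, 172.46].

### API

Orientations are given as a 3x3 rotation matrix whose columns are the frame's x, y, z axes.
In Python, from rig import arm gives the robot as it stands. Calls block until the motion is done:
- arm.move_to(position, orientation): joint-space move of the TCP to a pose.
- arm.move_l(position, orientation=None, feed=0.15): straight line of the TCP; orientation=None keeps the orientation; feed is the mean speed in m/s.
- arm.move_joints(angles): joint-space move.
- arm.grip(opening): finger opening in m; the grip force is fixed at half the most; returns when the fingers have stopped.
- arm.sleep(seconds).
- arm.solve_ik(position, orientation): joint angles nearest the present ones, or None.
- arm.snapshot(name): name is "scene" or "top" or "wrist"; returns the picture (480x640x3 uint8, red, green, blue); there is no depth.
- arm.get_calibration(name): a dict with "intrinsics" (3x3 intrinsics, pixels), "cam_to_world" (4x4, takes a point from camera to world coordinates). Camera axes: x right, y down, z forward; pixel columns grow to the right and rows downward; lengths in m; the calibration is good to about 2 mm. A picture is of the moment at which its call begins: read the wrist's pose just before it. get_calibration takes no time and is no camera call; for the wrist camera it gives the pose at the moment of the call.
A pose or a line that the arm cannot do raises arm.Unreachable and nothing moves.
- arm.sign_off(): hands the job in; it is judged then, once.
Readings, each from a call of its own:
- arm.current_t(): time.
- arm.current_joint_positions(): joint angles.
- arm.current_dq(): joint speeds.
- arm.current_tau(): joint torques, N m.
- arm.current_ee_pos(): TCP position.
- arm.current_tool_rot(): TCP orientation.
- arm.current_force(): force on the tool from outside, world axes, zero at the start.
- arm.current_torque(): the same for the moment, N m.
- arm.current_width(): finger opening in m.
- arm.current_grasp_force(): force on a finger pad.
Only numpy, scipy, OpenCV 4.12 (cv2) and the standard library are available. Lean on these libraries where they do the work, as an engineer would, in place of code of your own. Each camera call takes 0.05 s, during which the arm holds its last target. There are 200 camera calls.

## Working session

There is one attempt and no reset: what is moved stays moved. The work goes in short steps, each a Python script; the robot and the scene stay as the last script left them, time stands still between calls to the robot, and variables do not carry over. Pictures are saved under pics/ and viewed, at most 10 in all, crops included, and the job is handed in when it is done.

```bash
mkdir -p pics; ls
python3 - <<'E'
from rig import arm
import cv2,numpy as np
for n in("top","scene"):
    im=arm.snapshot(n);cv2.imwrite(f"pics/{n}0.png",im[:,:,::-1])
    c=arm.get_calibration(n);print(n,np.round(c["intrinsics"],1).tolist(),np.round(c["cam_to_world"],3).tolist())
print(arm.current_t())
E
```

```text
pics
top [[537.5, 0.0, 312.1], [0.0, 537.5, 235.6], [0.0, 0.0, 1.0]] [[-0.025, -0.991, 0.131, 0.379], [-1.0, 0.025, -0.003, 0.021], [-0.001, -0.131, -0.991, 1.403], [0.0, 0.0, 0.0, 1.0]]
scene [[564.8, 0.0, 306.9], [0.0, 564.8, 243.2], [0.0, 0.0, 1.0]] [[-0.802, -0.405, 0.438, 0.006], [-0.597, 0.55, -0.584, 0.744], [-0.004, -0.73, -0.683, 0.925], [0.0, 0.0, 0.0, 1.0]]
0.1
```

View pics/top0.png

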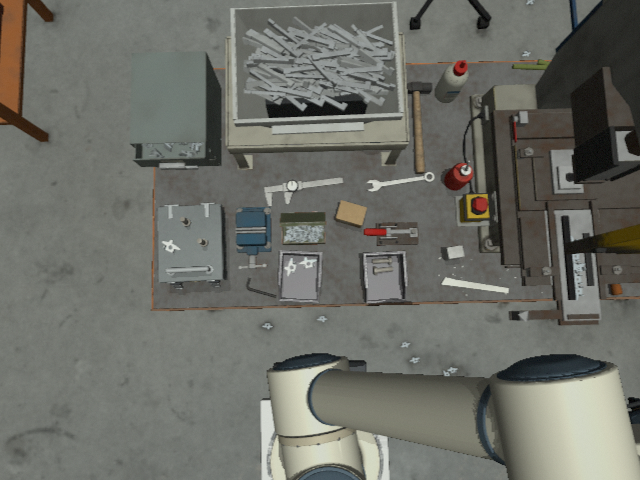

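View pics/scene0.png

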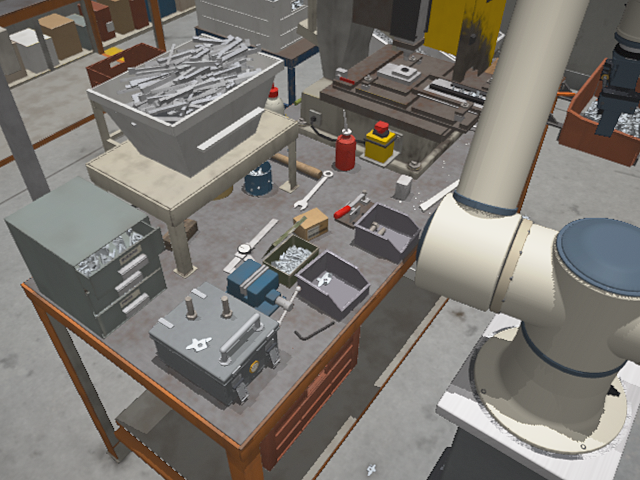

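The top picture shows the case at about (190,245). On its lid are the latch at (171,246), bolts at about (186,222) and (204,243), and the handle at (190,270). The latch bin is at (300,276) and the bolt bin at (384,277). I'll enlarge these regions.

```bash
python3 - <<'E'
import cv2,numpy as np
t=cv2.imread("pics/top0.png");s=cv2.imread("pics/scene0.png")
a=cv2.resize(t[195:295,150:235],None,fx=6,fy=6,interpolation=cv2.INTER_CUBIC)
cv2.imwrite("pics/a.png",a)
b=cv2.resize(t[240:310,240:420],None,fx=4,fy=4,interpolation=cv2.INTER_CUBIC)
cv2.imwrite("pics/b.png",b)
c=cv2.resize(s[275:410,145:290],None,fx=4.4,fy=4.4,interpolation=cv2.INTER_CUBIC)
cv2.imwrite("pics/c.png",c)
E
cat > h.py <<'E'
import numpy as np,cv2
from rig import arm
def ray(name,u,v,z,c=None):
    c=c or arm.get_calibration(name);K=np.array(c["intrinsics"]);T=np.array(c["cam_to_world"])
    d=T[:3,:3]@np.linalg.solve(K,[u,v,1]);o=T[:3,3]
    return o+d*(z-o[2])/d[2]
def proj(name,P,c=None):
    c=c or arm.get_calibration(name);K=np.array(c["intrinsics"]);T=np.array(c["cam_to_world"])
    q=K@(T[:3,:3].T@(np.array(P)-T[:3,3]));return q[:2]/q[2]
def R(yaw):  # tool down; closing axis y at yaw (deg) in the world
    a=np.radians(yaw);y=np.array([np.cos(a),np.sin(a),0]);z=np.array([0,0,-1.])
    return np.column_stack([np.cross(y,z),y,z])
E
```

```text
(no output)
```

View pics/a.png

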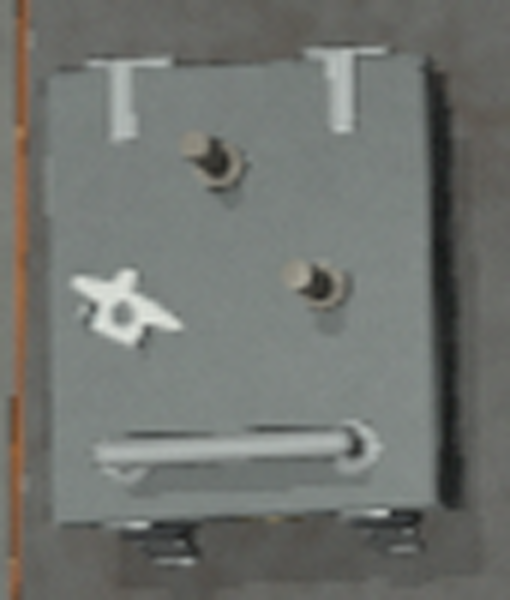

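View pics/b.png

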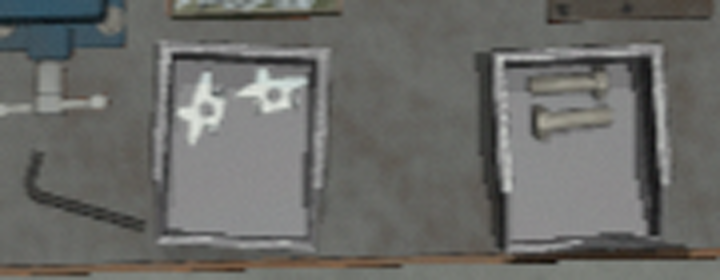

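The crop shows:
- **Lid corners:** (48,70), (428,57), (440,508), (55,522).
- **Bolts:** tips at (195,145) and (297,275).
- **Latch:** prong tips at (70,280) and (185,328), with the ears on the lower-left side.
- **Handle bar:** from (97,453) to (350,441).
- **Bins:** latches are in the left bin and bolts in the right.

Run:
```python
from h import *
A=lambda u,v:((u+.5)/6-.5+150,(v+.5)/6-.5+195)
B=lambda u,v:((u+.5)/4-.5+240,(v+.5)/4-.5+240)
p=lambda n,q,z:print(n,np.round(ray("top",*q,z),4))
for n,q in dict(TL=(48,70),TR=(428,57),BR=(440,508),BL=(55,522)).items():p(n,A(*q),.093)
p("tipA",A(195,145),.143);p("headA",A(222,165),.099);p("tipB",A(297,275),.143);p("headB",A(326,288),.099)
p("hL",A(97,453),.128);p("hR",A(348,441),.128)
p("prL",A(70,280),.097);p("prR",A(185,328),.097);p("hole",A(122,312),.097)
for n,q in dict(lTL=(158,42),lTR=(330,48),bTL=(490,52),bTR=(662,45)).items():p(n,B(*q),.06)
for n,q in dict(lBL=(160,243),lBR=(312,247),bBL=(508,252),bBR=(660,240)).items():p(n,B(*q),.036)
for n,q in dict(l1=(205,108),l2=(272,90),b1=(568,83),b2=(570,120)).items():p(n,B(*q),.012)
T=arm.get_calibration("wrist");W=np.array(T["cam_to_world"]);Rt=np.array(arm.current_tool_rot())
print("K",np.round(T["intrinsics"],1).tolist());print("camInTool",np.round(Rt.T@(W[:3,3]-arm.current_ee_pos()),3),np.round(Rt.T@W[:3,:3],2).tolist());print(np.round(Rt,2).tolist())
print(arm.solve_ik([.5,.32,.4],R(90)),arm.solve_ik([.5,.32,.4],R(-90)))
```

```text
TL [0.6345 0.3982 0.093 ]
TR [0.636  0.2414 0.093 ]
BR [0.45   0.2371 0.093 ]
BL [0.4482 0.3931 0.093 ]
tipA [0.5931 0.3253 0.143 ]
headA [0.592  0.3248 0.099 ]
tipB [0.5403 0.2848 0.143 ]
headB [0.5403 0.2822 0.099 ]
hL [0.4732 0.3669 0.128 ]
hR [0.4755 0.2676 0.128 ]
prL [0.5464 0.387  0.097 ]
prR [0.5255 0.34   0.097 ]
hole [0.5327 0.3657 0.097 ]
lTL [0.5212 0.1011 0.06  ]
lTR [ 0.5147 -0.0067  0.06  ]
bTL [ 0.5097 -0.107   0.06  ]
bTR [ 0.5114 -0.2151  0.06  ]
lBL [0.3962 0.1035 0.036 ]
lBR [0.3913 0.0076 0.036 ]
bBL [ 0.3851 -0.1159  0.036 ]
bBR [ 0.3902 -0.2122  0.036 ]
l1 [0.4826 0.0743 0.012 ]
l2 [0.4932 0.0306 0.012 ]
b1 [ 0.4929 -0.1614  0.012 ]
b2 [ 0.4689 -0.1617  0.012 ]
K [[335.5, 0.0, 314.5], [0.0, 335.5, 238.3], [0.0, 0.0, 1.0]]
camInTool [ 0.079 -0.    -0.151] [[-0.0, -0.96, -0.28], [1.0, -0.0, -0.0], [0.0, -0.28, 0.96]]
[[0.97, 0.23, -0.0], [0.23, -0.97, 0.0], [0.0, -0.0, -1.0]]
[ 2.68571103e+01  1.93578973e+01  6.59118224e+01 -2.54444375e-14
  9.47302803e+01 -6.31428897e+01] [ 2.68571103e+01  1.93578973e+01  6.59118224e+01 -2.54444375e-14
  9.47302803e+01  1.16857110e+02]
```

The measurements agree with the given sizes:
- **Lid:** 186 x 156 mm, centre (.542,.3175), yaw about 1.3°.
- **Handle:** (.474,.317).
- **Latch bin:** centre about (.456,.050), yaw −3.5°.
- **Bolt bin:** centre about (.449,−.163), yaw about 1°.

Next I'll swing over the case and take a wrist picture.

Run:
```python
from h import *
R0=np.array(arm.current_tool_rot());p=np.array(arm.current_ee_pos())
d=np.array([p[0],p[1],0]);d/=np.linalg.norm(d)
arm.move_l(d*.42+[0,0,.38],R0,feed=.25)
arm.move_to([.52,.315,.26],R(90)); arm.sleep(.1)
print(arm.current_t(),arm.current_ee_pos(),arm.current_joint_positions())
c=arm.get_calibration("wrist");im=arm.snapshot("wrist")
np.savez("w1.npz",K=c["intrinsics"],T=c["cam_to_world"])
cv2.imwrite("pics/w1.png",im[:,:,::-1])
for n,P in dict(A=(.593,.325,.143),B=(.540,.284,.143),latch=(.536,.3635,.097),h=(.474,.317,.131)).items():print(n,proj("wrist",P,c))
```

```text
4.3333 [0.52037205 0.314398   0.26015097] [ 2.55172110e+01  2.54956708e+01  7.74911490e+01 -6.46050243e-03
  7.69978816e+01 -6.44133718e+01]
A [326.63112229 318.28059375]
B [278.99311582 262.84546732]
latch [364.75868258 242.31566694]
h [317.66082976 183.0632198 ]
```

View pics/w1.png

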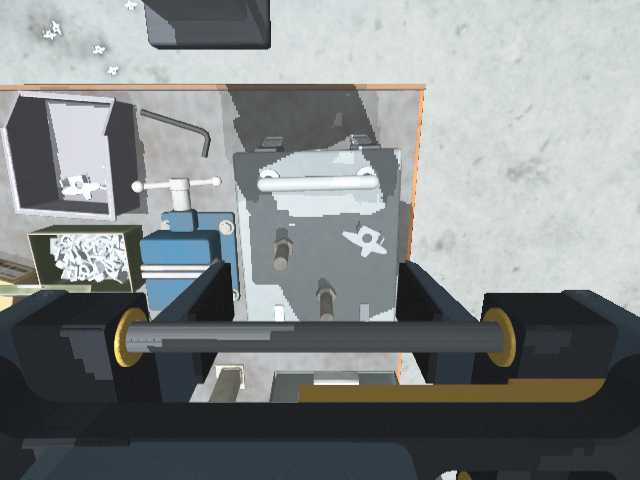

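The wrist picture matches the predictions within about 2 px: tips A (327,316) and B (281,264), latch (366,241), handle middle (318,184). I'll enlarge the latch to confirm which side the ears are on.

Run:
```python
import cv2
t=cv2.imread("pics/w1.png")
cv2.imwrite("pics/w1c.png",cv2.resize(t[215:275,330:400],None,fx=8,fy=8,interpolation=cv2.INTER_CUBIC))
```

```text
(no output)
```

View pics/w1c.png

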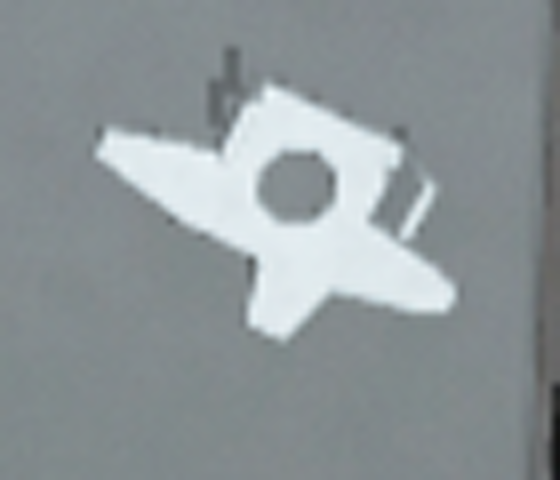

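The ears are on the robot side, as expected. I'll pick bolt B first, then bolt A.

```bash
cat >> h.py <<'E'
def binpt(c,yaw,x,y):
    a=np.radians(yaw);return np.array([c[0]+x*np.cos(a)-y*np.sin(a),c[1]+x*np.sin(a)+y*np.cos(a)])
def transfer(src,yaw,zg,open_,dst,yawd,zr,wmin,wmax,rel,zt=.24):
    arm.grip(open_)
    arm.move_to([*src,.20],R(yaw)); arm.move_l([*src,zg],feed=.1)
    w=None;arm.grip(0.0);w=arm.current_width();print("w",w,"F",arm.current_grasp_force(),arm.current_t())
    if not wmin<w<wmax: print("BAD GRASP");return False
    arm.move_l([*src,zt],feed=.2); arm.move_to([*dst,.16],R(yawd))
    w=arm.current_width();print("carry w",w)
    arm.move_l([*dst,zr],feed=.12); arm.sleep(.1);print("f",arm.current_force(),arm.current_ee_pos())
    arm.grip(rel); arm.move_l([*dst,.2],feed=.2);print("t",arm.current_t());return True
BB=((.449,-.163),1.0);LB=((.456,.050),-3.5)
E
python3 - <<'E'
from h import *
d=np.load("w1.npz");c=dict(intrinsics=d["K"],cam_to_world=d["T"])
f=lambda u,v:((u+.5)/8-.5+330,(v+.5)/8-.5+215)
a,b=ray("",*f(100,145),.097,c),ray("",*f(452,298),.097,c);e1,e2=ray("",*f(225,75),.106,c),ray("",*f(412,190),.106,c)
print(a,b,"mid",(a+b)/2,"len",np.linalg.norm(a-b),"yaw",np.degrees(np.arctan2(*(b-a)[[1,0]])),"ears",e1,e2)
A=ray("",327,316,.143,c);B=ray("",281,265,.143,c);print(A,B)
print(transfer(B[:2],90,.130,.032,binpt(*BB,-22,22),1,.043,.008,.016,.024))
E
```

```text
[0.52616874 0.34105675 0.097     ] [0.54585969 0.38494354 0.097     ] mid [0.53601422 0.36300014 0.097     ] len 0.048101807525892375 yaw 65.83536523290537 ears [0.51521664 0.35474611 0.106     ] [0.52929678 0.37739525 0.106     ]
[0.59071521 0.32531119 0.143     ] [0.54196168 0.28564988 0.143     ]
w 0.011090141062965226 F 29.9469655752182 7.0667Traceback (most recent call last):
  File "<stdin>", line 7, in <module>
  File "h.py", line 20, in transfer
    arm.move_l([*src,zt],feed=.2); arm.move_to([*dst,.16],R(yawd))
                                   ~~~~~~~~~~~^^^^^^^^^^^^^^^^^^^^
rig.Unreachable: the arm cannot take that pose within its joint ranges
```

Run:
```python
from h import *
d=binpt(*BB,-22,22);print(d,arm.current_joint_positions())
for z in(.3,.24,.2,.16,.1,.043):
  for y in(1,181,91,-89): 
    s=arm.solve_ik([*d,z],R(y));print(z,y,None if s is None else np.round(s,0))
print([arm.solve_ik([*binpt(*LB,-31,0),z],R(y)) is not None for z in(.2,.03) for y in(86.5,-93.5)])
```

```text
[-21.93160224  21.44969635] [ 2.22094010e+01  2.69406460e+01  7.84763773e+01  9.85163679e-04
  7.46598306e+01 -6.77888648e+01]
0.3 1 None
0.3 181 None
0.3 91 None
0.3 -89 None
0.24 1 None
0.24 181 None
0.24 91 None
0.24 -89 None
0.2 1 None
0.2 181 None
0.2 91 None
0.2 -89 None
0.16 1 None
0.16 181 None
0.16 91 None
0.16 -89 None
0.1 1 None
0.1 181 None
0.1 91 None
0.1 -89 None
0.043 1 None
0.043 181 None
0.043 91 None
0.043 -89 None
[False, False, False, False]
```

That was my own units slip: the bin offsets are in mm. I'll fix it and continue with bolt B in the hand.

```bash
sed -i 's/    a=np.radians(yaw);return np.array(\[c/    x,y=x\/1e3,y\/1e3;a=np.radians(yaw);return np.array([c/' h.py
python3 - <<'E'
from h import *
d=binpt(*BB,-22,22);print(d,arm.current_width())
arm.move_to([*d,.16],R(1));arm.move_l([*d,.043],feed=.12);arm.sleep(.1);print(arm.current_force(),arm.current_width())
arm.grip(.024);arm.move_l([*d,.2],feed=.2);print(arm.current_t())
print(transfer((.592,.3255),90,.130,.032,binpt(*BB,-22,-22),1,.043,.008,.016,.024))
cv2.imwrite("pics/w2.png",arm.snapshot("wrist")[:,:,::-1])
E
```

```text
[ 0.4266194 -0.1413873] 0.011326708401893726
[ 0.07088353  0.5651734  -0.79642682] 0.011031552648101638
11.9917
w 0.011084566262759174 F 29.999459981918335 15.45
carry w 0.011429772834234627
f [ 0.05661867 -0.66193807  0.20040646] [ 0.42775865 -0.1855729   0.04359194]
t 20.6833
True
```

View pics/w2.png

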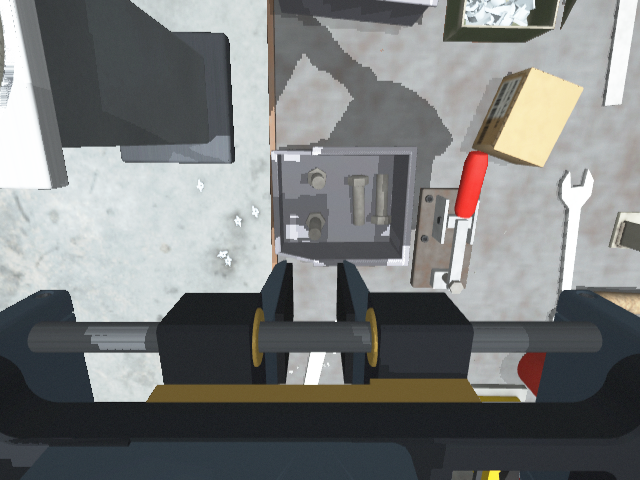

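Both bolts now stand in the front half of the bolt bin, at (316,178) and (315,228). Next is the latch.

Run:
```python
from h import *
print(transfer((.5272,.3668),65.8,.1183,.044,binpt(*LB,-31,0),86.5,.0305,.02,.03,.036))
c=arm.get_calibration("wrist")
cv2.imwrite("pics/w3.png",arm.snapshot("wrist")[:,:,::-1])
```

```text
w 0.02393398546239394 F 30.00079626268416 24.6833
carry w 0.024002687199120125
f [-0.34077256 -1.15755642  0.00182358] [0.42541884 0.05192285 0.0310223 ]
t 29.4583
True
```

View pics/w3.png

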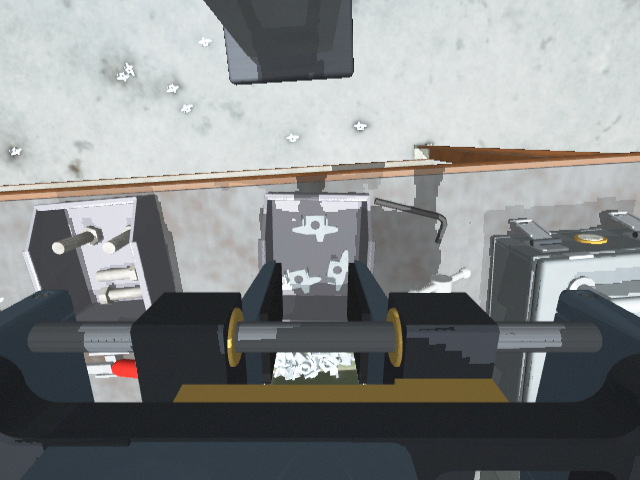

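The latch lies flat at the front of the latch bin, at (316,227). Now I'll grip the handle and start a gentle pull.

```bash
cat >> h.py <<'E'
H=np.array([.4743,.317,.125]);YAW=1.2
def pull(th,feed=.02):
    a=np.radians(YAW);ex=np.array([np.cos(a),np.sin(a),0]);hinge=H+.164*ex-[0,0,.042]
    p=hinge+ex*(-.164*np.cos(th)+.042*np.sin(th))+[0,0,.042*np.cos(th)+.164*np.sin(th)]
    Rl=cv2.Rodrigues(np.array([-np.sin(a),np.cos(a),0])*th)[0]
    arm.move_l(p,Rl@R(YAW),feed=feed)
    print(f"{th:.3f}",np.round(np.array(arm.current_ee_pos())-p,4),"F",np.round(arm.current_force(),1),"w",round(arm.current_width(),4),round(arm.current_grasp_force(),1),"t",round(arm.current_t(),1))
E
python3 - <<'E'
from h import *
arm.grip(.05);arm.move_to([*H[:2],.2],R(YAW));arm.move_l(H,feed=.1)
print("pre",arm.current_force());arm.grip(0);print(arm.current_width(),arm.current_grasp_force(),arm.current_force(),arm.current_ee_pos())
for th in(.006,.012,.02,.03):pull(th)
E
```

```text
pre [ 0.36272939  0.23372657 -0.09093176]
0.011570235714380341 29.986817836761475 [ 8.1579583  -1.15268616 -3.62148994] [0.47574162 0.31711844 0.12520627]
0.006 [ 0.0013  0.0001 -0.0003] F [ 10.6   0.4 -12.6] w 0.0113 30.0 t 33.6
0.012 [ 0.0012  0.0001 -0.0006] F [ 11.2   1.1 -16.9] w 0.0113 30.0 t 33.8
0.020 [ 0.0012  0.0001 -0.0005] F [  9.2   1.1 -15.1] w 0.0115 30.0 t 34.1
0.030 [ 0.0013  0.0001 -0.0004] F [  9.5  -0.8 -11.1] w 0.0115 30.0 t 34.3
```

The peak was 17 N and the force is now falling with no slip. I'll shift x by 1.4 mm to relieve the sideways force and continue.

```bash
sed -i 's/\.4743,\.317,\.125/.4757,.317,.125/' h.py
python3 - <<'E'
from h import *
for th in(.04,.055,.07,.09,.11,.13,.145,.158):pull(th)
arm.sleep(.5);pull(.158)
for n in("scene","top"):cv2.imwrite(f"pics/{n}9.png",arm.snapshot(n)[:,:,::-1])
a=cv2.imread("pics/scene9.png")[200:440,100:440];cv2.imwrite("pics/fin.png",cv2.resize(a,None,fx=2.2,fy=2.2,interpolation=cv2.INTER_CUBIC))
E
```

```text
0.040 [-0.      0.     -0.0003] F [ 2.3  2.9 -9.2] w 0.0113 30.0 t 34.6
0.055 [0.0002 0.0001 0.0003] F [1.8 0.7 0.4] w 0.0112 30.0 t 34.9
0.070 [0.     0.0001 0.    ] F [ 1.2  2.3 -3.6] w 0.0114 30.0 t 35.1
0.090 [ 0.      0.0001 -0.0001] F [ 1.5  2.8 -3.6] w 0.0113 30.0 t 35.5
0.110 [-0.      0.0001 -0.0001] F [ 1.6  3.7 -3.6] w 0.0115 30.0 t 35.8
0.130 [-0.      0.0001 -0.0001] F [ 1.9  4.1 -3.9] w 0.0113 30.0 t 36.1
0.145 [-0.      0.0001 -0.0001] F [ 1.8  4.3 -3.7] w 0.0115 30.0 t 36.4
0.158 [-0.      0.0001 -0.0002] F [ 2.1  3.7 -3.3] w 0.0114 30.0 t 36.6
0.158 [-0.      0.0001 -0.0001] F [ 2.7  4.3 -4.1] w 0.0115 30.0 t 37.4
```

View pics/fin.png

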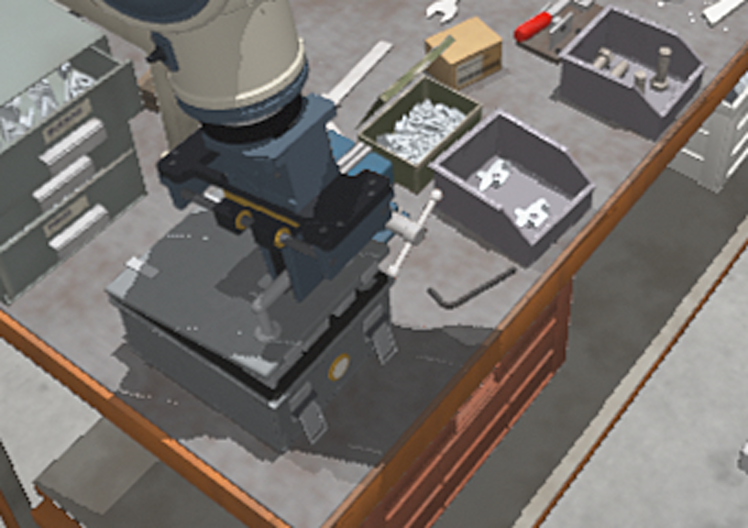

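The lid is held open by the handle with a dark gap at its front, near (330,350). The load is a steady 4 N, the parts are in their bins and the bystanders haven't moved, so I'm handing it in.

```bash
python3 -c "
from rig import arm
print(arm.current_dq(),arm.sign_off())"
```

```text
the job is handed in; nothing more can be done
[-0.06589526 -0.06087416 -0.00575126  0.02065364 -0.10487369 -0.02583902] None
```

The job is handed in: both bolts are in the bolt bin, the latch is in the latch bin, and the gripper is still holding the lid by its handle, steady at about 3 cm open (0.158 rad), at about 37 s of the 72 s allowed.

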